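# Bolt the amplifier's hatch shut past its spring catch

### The arm

A 6-joint arm with a two-finger parallel gripper is mounted at the origin on the work surface. World frame = base frame: x ahead of the robot, y to its left, z up, the work surface at z = 0. Lengths are in mm, angles in rad, forces in N, time in s.
With the tool pointing down it reaches from about 225 to 725 mm from the base axis. Payload 3.1 kg.
Tool frame: the origin (TCP) lies on the mounting face of the last link; the fingertips stand 173 mm ahead of it and the grasp point (between the pads) lies 155 mm ahead of it (manip.finger_overhang is the distance from the TCP to the fingertips, in mm); z points along the fingers, y is the line along which they close (so a half turn about z gives the same grasp; the last joint's range is limited). The gripper opens to 85 mm and grips with 20 to 120 N. Pads are 22 mm wide; open, the fingers measure 114 mm over their backs; the gripper's body (76 mm by 85 mm) begins 54 mm behind the grasp point. The pads swing forward as they close: fully open they stand 13 mm farther back than shut.
Start: joints at [-1.228, 0.048, 0.099, 1.622, 0, 1.443], TCP at [238.124, -467.883, 404.712] pointing down, gripper open.
Joint ranges: [-2.91, 2.91], [-0.99, 1.94], [-1.21, 1.42], [-2.12, 2.29], [-1.49, 1.47], [-3.14, 3.14]. Speed limits (rad/s): [2.79, 2.79, 3.14, 3.14, 3.14, 3.14].

### API

Orientations are given as a unit quaternion [x, y, z, w].
In Python, from plant import manip, viewer gives the robot as it stands. The module is installed in compiled form; this text tells all that it offers.
- The arm moves only by the tool apply_moves, never from a script. Its arguments are lists of equal length, an entry for each row: "dr": the turn, a rotation vector about the world's x, y, z in rad, a list of three; "offset": the shift along the world's x, y, z in mm, a list of three; "grip": the closure, from 0 (fully open) to 1 (shut). In form: {"dr": [[ax, ay, az], ...], "offset": [[x, y, z], ...], "grip": [grip, ...]}. A call has 1 to 20 rows; each row shifts and turns the commanded pose from where the row before left it; what a row does not reach is not made up. A row lasts 1/8 s, in which the tool goes at most 62.5 mm and 10.7 degrees, less where a joint would pass 70% of its speed; a pose out of reach is approached as far as the arm can. A call is refused whole if a number of a shift passes 62.5 or a number of a turn 0.188, either way. A call with a gripper value outside its range is refused whole. The fingers move at their own pace and stop on an object; the grip force is fixed at half the most. Time passes only in rows, so rows that do not move let the fingers close. It gives the time, the measured TCP pose, the force, the opening and the grip force at its end, in the units of the state.
- manip.state(): the state, without advancing time (a new reading comes with each control period).
- viewer.get_image(name): name is "side" or "top"; returns a dict with "img" (480x640x3 uint8, red, green, blue), "mtx" (3x3 intrinsics, pixels), "R" (3x3) and "t" (3): a world point X has camera coordinates R X + t. Camera axes: x right, y down, z forward; pixel columns grow to the right and rows downward; lengths in mm; the calibration is good to about 2 mm. A picture is of the moment at which its call begins. There is no depth.
- manip.hand_in(): hands the job in; it is judged then, once.
Trained networks look in a picture, given as the dict that the camera call returned (one of the last four; its "shot" number tells which), for a name from the list of things; names that differ only in an ending like _2 or _b are one class to them, and where a whole thing is asked for, a point or a joint stands for the part that bears it (a point fixed in the world has none). Each returns a list of dicts, best first, with "confidence" (0 to 1); they miss things now and then, are a little off and sometimes report something else, mostly with a low value. They report only what shows in the picture. A call takes as long as a camera call.
- viewer.search_frame(picture, label): "uv" ([column, row] in pixels, amid what is visible of it).
- viewer.trace(picture, label): "mask" (480x640 bool, what is visible of it) and "uv" ([column, row] in pixels, amid what is visible of it).
- viewer.pinpoint(picture, label): "uv" ([column, row] in pixels: a listed point, or the origin of a listed thing).
The state is a dict: "t": time; "joint_positions": joint angles; "dq": joint speeds; "joint_torque": joint torques, N m; "tool_pos": TCP position; "ee_rot": TCP orientation; "ft_force": force on the tool from outside, world axes, zero at the start; "torque": the same for the moment, N m; "width": finger opening in mm; "grip_force": force on a finger pad.
Only numpy, scipy, OpenCV 4.12 (cv2) and the standard library are available. Lean on these libraries where they do the work, as an engineer would, in place of code of your own. Each camera call takes 0.05 s, during which the arm holds its last target. There are 200 camera calls.

### The job

Lock the hatch on top of the amplifier: press the spring catch beside the bolt down with one fingertip and keep it down while the other finger pushes the bolt's upright knob, sliding the bolt fully home through its keeper; then let go so that the catch springs up again behind it. Push only: do not take the knob between the fingers, do not force anything, and leave all other things where they stand.

Things in the scene. Friction and masses are not known exactly. Their poses are not given: they have to be found in the camera images.
- amp: heavy fixed black case 300 (x) x 340 (y) x 110 high: knobs and meter on the front (-x), heat-sink fins behind (+x). Origin at the centre of its underside, z up. The bolt fitting is in the middle of its top, along amp y: the catch pad's line at amp x = -25, the bolt's at amp x = +25. The hatch covers the +y end
- amp_top (a point): centre of the amplifier's top face, at (0, 0, 110) in its frame; axes as the amplifier's. Heights above this face: bolt bar 14, guides and keeper that bridge the bar 18, all between pad and bolt under 16, pad 30 (22 pressed), knob 52; loose things on the top up to 42
- knob (a point): on the axis of the bolt's knob, half-way up, 33 above the amplifier's top; moves with the bolt; axes as the amplifier's. The knob is an upright steel post, 14 in diameter, 14 to 52 above the top (collar 18 in diameter round its lowest 4). At amp (25, -20) with the bolt drawn, (25, +20) home
- pad (a point): centre of the top face of the catch's pad, 30 above the amplifier's top when up; goes down with it; axes as the amplifier's. The pad is a flat ribbed steel strip, 28 (amp x) x 84 (amp y) x 6 thick, at amp (-25, -20): beside the bolt, from y = -62 to +22. It may be pressed anywhere, and a fingertip can slide along it while holding it down
- bolt (a joint): how far the bolt has slid, in m: 0 drawn (start, up to 0.0015), 0.040 home at its stop; grows towards amp +y. It rubs with about 2.5 N, has no spring and stays where it is left. With the catch up it is stopped after about 2 mm; with the catch up and the bolt home it cannot go back
- catch (a joint): how far the catch is pressed down, in m: 0 up, 0.008 fully down at a hard stop. Spring: about 4 N to start, 8.5 N fully down. Pressed more than 4 mm (better 6) it frees the bolt. Released with the bolt within 2 mm of home it springs back to 0; with the bolt part-way the bolt keeps it down
- spanner: flat steel spanner, 137 long, 24 wide, 6 thick, lying along amp y on the amplifier's top near its back edge; origin on its underside at mid length
- adapter: brass coaxial adapter, 20 in diameter, 32 high, standing on the amplifier's top; origin at the centre of its underside
- jar: small closed jar, 38 in diameter, 42 high, on the amplifier's top; origin at the centre of its underside
- mug: white mug, 80 in diameter, 90 high, on the table; origin at the centre of its underside
- handset: black hand microphone lying on the table, 95 x 58 x 32; origin at the centre of its underside
- keyer: Morse paddle key, 85 x 75 base, 46 high, on the table; origin at the centre of its underside
- handheld: handheld radio standing on the table, 34 x 58 x 115 plus a stub aerial to 170; origin at the centre of its underside

How it is judged (in metres and radians):
On the way, in this order (a step that is already met when the one before it is completed fails the run):
1. a finger presses the catch down more than 4 mm while the bolt is still drawn (value of joint catch above 0.004 m and contact force between the fingers and catch above 0.5 N and value of joint bolt below 0.005 m), for 0.1 s.
2. a finger pushes the bolt on past 10 mm while another holds the catch down (value of joint catch above 0.0035 m and contact force between the fingers and catch above 0.5 N and value of joint bolt above 0.01 m and contact force between the fingers and bolt above 0.3 N), for 0.05 s.
At the end, for the whole second after the job is handed in: the bolt is within 3.5 mm of fully home and at rest, and the catch has sprung back up (within 1.5 mm of its top position) (value of joint bolt above 0.0365 m and value of joint catch below 0.0015 m and velocity of joint bolt between -0.005 and 0.005 m/s); the robot touches nothing.
It fails at once if the bolt or the catch is forced (more than 45 N) (contact force between the fingers and bolt above 45 N or contact force between the fingers and catch above 45 N).
It fails at once if the knob is taken between the fingers (distance between the grasp point and knob below 0.011 m).
It fails at once if another thing is moved by more than 20 mm or lifted (distance of any of spanner, adapter, jar, mug, handset, keyer, handheld from where it was at the start of the episode above 0.02 m).
It also fails if it takes over 32 s, if anything falls off the work surface, if the arm or the gripper's body presses on something with over 40 N, if the wrist force passes 120 N, or if a joint passes its speed limit or range.

## Working session

There is one attempt and no reset: what is moved stays moved. The work goes in short steps, Python scripts to look and compute and a tool call to move; the robot and the scene stay as the last step left them, time stands still between calls to the robot, and variables do not carry over. Pictures are saved under pics/ and viewed, at most 10 in all, crops included, and the job is handed in when it is done.

Besides the shell and the picture viewer there is one more tool, called after "Request:" in YAML: its name, and indented under it one key for each argument. apply_moves: Moves the arm, as the interface text tells. Its arguments: {"type":"object","properties":{"dr":{"type":"array","items":{"type":"array","items":{"type":"number"}}},"offset":{"type":"array","items":{"type":"array","items":{"type":"number"}}},"grip":{"type":"array","items":{"type":"number"}}},"required":["dr","offset","grip"]}

```bash
mkdir -p pics; cat > h.py <<'E'
import numpy as np, cv2
from plant import manip, viewer
def shot(n,save=None):
    p=viewer.get_image(n)
    if save: cv2.imwrite('pics/'+save,p['img'][:,:,::-1])
    return p
def proj(p,X):
    c=p['R']@np.asarray(X,float)+np.ravel(p['t']); u=p['mtx']@c; return u[:2]/u[2]
def ray(p,uv):
    C=-p['R'].T@np.ravel(p['t']); d=p['R'].T@np.linalg.inv(p['mtx'])@np.array([uv[0],uv[1],1.]); return C,d/np.linalg.norm(d)
def atz(p,uv,z):
    C,d=ray(p,uv); return C+d*(z-C[2])/d[2]
def tri(ps,uvs):
    A=np.zeros((3,3));b=np.zeros(3)
    for p,u in zip(ps,uvs):
        C,d=ray(p,u);M=np.eye(3)-np.outer(d,d);A+=M;b+=M@C
    return np.linalg.solve(A,b)
E
python3 - <<'E'
from h import *
np.set_printoptions(precision=1,suppress=True)
s=manip.state(); print(s)
P={n:shot(n,n+'0.png') for n in('side','top')}
for n in P: print(n,-P[n]['R'].T@np.ravel(P[n]['t']))
for l in ['amp','amp_top','knob','pad','spanner','adapter','jar','mug','handset','keyer','handheld']:
    u={}
    for n in P:
        r=viewer.pinpoint(P[n],l)
        if r: u[n]=r[0]['uv']; print(l,n,np.array(r[0]['uv']),round(r[0]['confidence'],2),end=' ')
    print(tri([P[n] for n in u],[u[n] for n in u]) if len(u)==2 else '')
E
```

```text
{'t': 0.0, 'joint_positions': array([-1.2,  0. ,  0.1,  1.6,  0. ,  1.4]), 'dq': array([ 0.,  0., -0., -0., -0., -0.]), 'joint_torque': array([  0. , -33.9,  32. ,   0. ,  -0. ,  -0. ]), 'tool_pos': array([ 238. , -467.7,  403.5]), 'ee_rot': array([ 1. ,  0.2, -0. , -0. ]), 'ft_force': array([ 0.3,  0.6, -0.2]), 'torque': array([-0. , -0.1,  0. ]), 'grip_force': 0.0, 'width': 85.38594574825554}
side [ 19.1 993.6 956.9]
top [ 394.2    3.5 1148.1]
amp side [310.8 267. ] 0.56 amp top [322.7 235.6] 0.95 [568.4   2.9   9.5]
amp_top side [308.8 235. ] 0.92 amp_top top [325.  226.3] 0.92 [576.2  -2.  108.9]
knob side [311.  219.4] 0.71 knob top [335.2 216.8] 0.88 [588.7 -26.7 139.4]
pad side [321.5 225.2] 0.58 pad top [331.7 238.9] 0.79 [544.3 -16.  141.7]
spanner top [349.9 187.9] 0.84 
adapter side [338.  255.3] 0.64 adapter top [307.5 273.2] 0.37 [468.5  39.2 113.1]
jar side [361.1 234.9] 0.59 jar top [349.4 276.9] 0.48 [456.7 -58.3 116.8]
mug top [133.7 292.3] 0.93 
handset side [416.8 197.9] 0.7 handset top [510.6 290.6] 0.71 [ 437.6 -466.1    5.8]
keyer side [181.5 381.8] 0.96 keyer top [150.3 213.4] 0.89 [629.3 456.7  -4. ]
handheld side [365.5 186. ] 0.96 handheld top [504.3 218.5] 0.91 [ 620.5 -468.    -7.4]
```

```bash
python3 - <<'E'
import cv2
a=cv2.imread('pics/top0.png')[140:320,220:440]; b=cv2.imread('pics/side0.png')[150:330,200:420]
cv2.imwrite('pics/a.png',cv2.resize(a,None,fx=3.3,fy=3.3,interpolation=cv2.INTER_CUBIC)[:600])
cv2.imwrite('pics/b.png',cv2.resize(b,None,fx=3.3,fy=3.3,interpolation=cv2.INTER_CUBIC)[:600])
E
```

```text
(no output)
```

View pics/a.png

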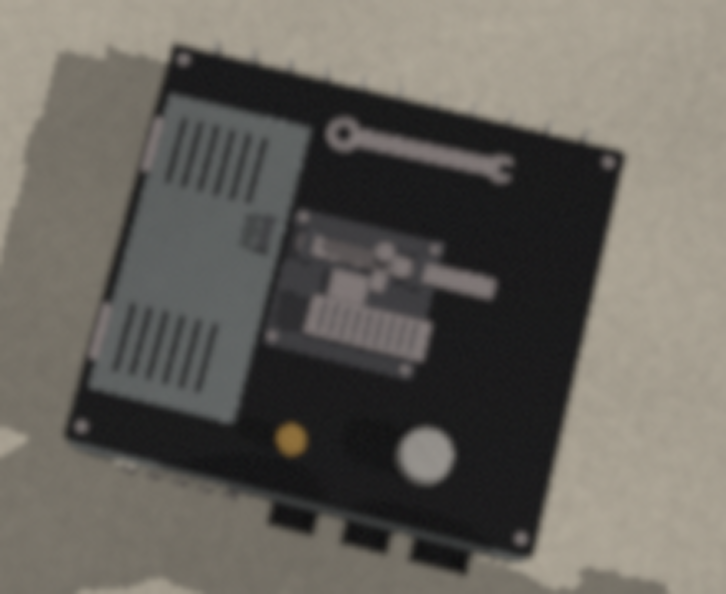

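View pics/b.png

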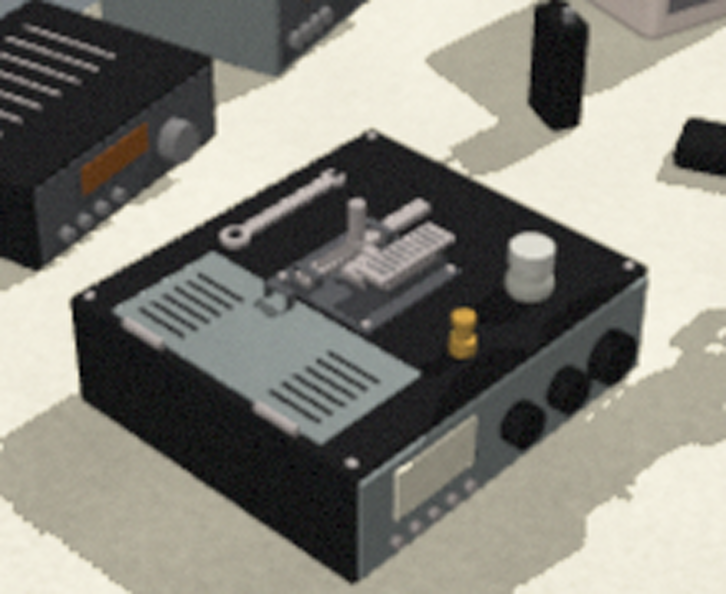

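Both views show the amp yawed about -0.22 rad. The hatch is on the left (+y), the knob is near crop (388,250) in the top view, and the pad is the ribbed strip in front of it. The jar and adapter stand well in front of the fitting. Next I fit the amp pose from the corner screws and network points.

```bash
cat > fit.py <<'E'
from h import *
from scipy.optimize import least_squares
np.set_printoptions(precision=2,suppress=True)
def W(q,X):
    c,s=np.cos(q[2]),np.sin(q[2]); return np.array([q[0]+c*X[0]-s*X[1],q[1]+s*X[0]+c*X[1],X[2]])
if __name__=='__main__':
    P={n:shot(n) for n in('side','top')}
    sc=lambda l:[np.array(x)/3.3 for x in l]
    st=[a+[220,140] for a in sc([(183,60),(608,161),(521,538),(82,426)])]
    ss=[a+[200,150] for a in sc([(90,296),(372,135),(629,265),(351,463)])]
    obs=[]
    # four screws, order: (+x,+y),(+x,-y),(-x,-y),(-x,+y)
    sg=[(1,1),(1,-1),(-1,-1),(-1,1)]
    pts={'knob':(25,-20,143),'pad':(-25,-20,140),'amp_top':(0,0,110)}
    net=[(P[n],X,np.array(viewer.pinpoint(P[n],l)[0]['uv'])) for n in P for l,X in pts.items()]
    def res(q,vb=0):
        r=[]
        for p,uvs in((P['top'],st),(P['side'],ss)):
            for g,u in zip(sg,uvs): r.append(proj(p,W(q,(g[0]*q[3],g[1]*q[4],110)))-u)
        for p,X,u in net: r.append(proj(p,W(q,X))-u)
        return np.array(r) if vb else np.ravel(r)
    f=least_squares(res,[576,-2,-.22,138,158],loss='soft_l1'); print(f.x,f.cost); print(res(f.x,1))
    q=f.x; np.save('q.npy',q[:3])
    for n,X in {'start':(0,-48,0),'ux':(25,-20,0),'pad':(-25,-20,0)}.items(): print(n,W(q,X))
    for l,z in(('adapter',110),('jar',110),('spanner',110)):
        r=viewer.pinpoint(P['top'],l)
        if r:
            w=atz(P['top'],r[0]['uv'],z)[:2]-q[:2]; c,s=np.cos(q[2]),np.sin(q[2]); print(l,'amp frame',c*w[0]+s*w[1],-s*w[0]+c*w[1])
    from scipy.spatial.transform import Rotation as R
    s=manip.state(); M=R.from_quat(s['ee_rot']).as_matrix(); print(M,np.arctan2(M[1,1],M[0,1]),s['t'],s['joint_positions'])
    print(manip.finger_overhang)
E
python3 fit.py
```

```text
[572.34  -2.51  -0.24 137.73 158.04] 6.845126134996493
[[ 0.12 -0.27]
 [ 0.03 -0.  ]
 [ 0.16 -0.3 ]
 [ 0.01 -0.21]
 [-0.55 -0.12]
 [-0.36  0.18]
 [-0.39  0.05]
 [-0.04  0.07]
 [-2.72  1.37]
 [ 0.34  0.17]
 [ 0.6   2.29]
 [ 1.72  0.45]
 [-0.49  0.61]
 [ 1.34  0.29]]
start [560.81 -49.11   0.  ]
ux [591.8  -27.93   0.  ]
pad [543.27 -15.92   0.  ]
adapter amp frame -108.36526729177265 12.066488312501992
jar amp frame -100.05571500924951 -81.11601459240596
spanner amp frame 113.64101778791019 -27.095674403288083
[[ 0.89  0.45 -0.  ]
 [ 0.45 -0.89  0.  ]
 [-0.   -0.   -1.  ]] -1.099977950615184 1.75 [-1.23  0.05  0.1   1.62 -0.    1.44]
173.4
```

Request:
apply_moves:
  dr:
    - [0,0,0.072]
    - [0,0,0.072]
    - [0,0,0.072]
    - [0,0,0.072]
    - [0,0,0.072]
    - [0,0,0.072]
    - [0,0,0.072]
    - [0,0,0.072]
    - [0,0,0.072]
    - [0,0,0.072]
    - [0,0,0.072]
    - [0,0,0.068]
    - [0,0,0]
    - [0,0,0]
  offset:
    - [27,34.8,0]
    - [27,34.8,0]
    - [27,34.8,0]
    - [27,34.8,0]
    - [27,34.8,0]
    - [27,34.8,0]
    - [27,34.8,0]
    - [27,34.8,0]
    - [27,34.8,0]
    - [27,34.8,0]
    - [27,34.8,0]
    - [25,34,0]
    - [0,0,0]
    - [0,0,0]
  grip: [0.57,0.57,0.57,0.57,0.57,0.57,0.57,0.57,0.57,0.57,0.57,0.57,0.57,0.57]

```text
t: 3.5
tool_pos: [560.0, -51.2, 404.6]
ee_rot: [0.787, 0.617, -0.0, -0.0]
ft_force: [-0.6, 0.2, -0.2]
width: 37.1
grip_force: 0.0
```

Request:
apply_moves:
  dr:
    - [0,0,0]
    - [0,0,0]
    - [0,0,0]
    - [0,0,0]
  offset:
    - [0,0,-25]
    - [0,0,-25]
    - [0,0,-14]
    - [0,0,0]
  grip: [0.57,0.57,0.57,0.57]

```text
t: 4.0
tool_pos: [559.4, -51.7, 339.6]
ee_rot: [0.787, 0.617, -0.001, -0.001]
ft_force: [-1.0, -0.3, -0.4]
width: 36.9
grip_force: 0.0
```

```bash
python3 - <<'E'
from fit import *
q=np.load('q.npy'); out=[]
for n,(r,c) in {'side':(150,230),'top':(165,250)}.items():
    p=shot(n); im=p['img'][:,:,::-1].copy()
    # predicted finger tip centres at z ~174 and knob/pad points
    im=cv2.resize(im[r:r+120,c:c+150],None,fx=5,fy=5,interpolation=cv2.INTER_CUBIC)
    def dot(X,col): u=(proj(p,X)-[c,r])*5+2; cv2.circle(im,tuple(int(v) for v in u),4,col,1)
    dot(W(q,(25,-20,162)),(0,0,255)); dot(W(q,(25,-20,124)),(0,0,255))
    for x in(-39,-11):
        for y in(-62,22): dot(W(q,(x,y,140)),(0,255,0))
    s=manip.state()
    for x in(-26,26):
        for dx in(-7,7):
            for dy in(-11,11): dot(np.r_[W([s['tool_pos'][0],s['tool_pos'][1],-.24],(x+dx,dy,0))[:2],s['tool_pos'][2]-170],(255,255,0))
    cv2.imwrite(f'pics/{n}1.png',im)
print(s['tool_pos'])
E
```

```text
[560.1  -51.55 341.62]
```

View pics/side1.png

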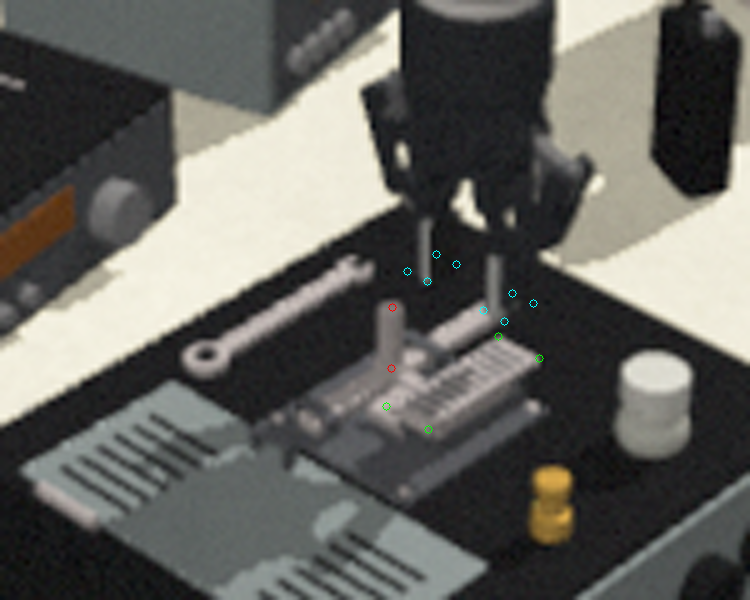

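View pics/top1.png

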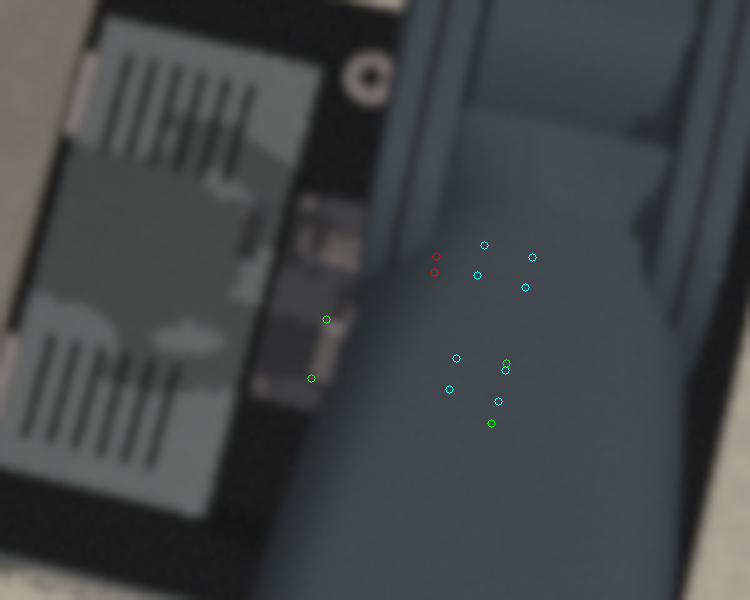

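The side view shows both fingertips, light strips at (425,283) and (494,310), standing behind the knob (390,307) and over the near end of the pad. The arm hides the fitting in the top view. I'll open slightly and go down to just above the pad.

Request:
apply_moves:
  dr:
    - [0,0,0]
    - [0,0,0]
    - [0,0,0]
    - [0,0,0]
    - [0,0,0]
  offset:
    - [0,0,0]
    - [0,0,-12]
    - [0,0,-12]
    - [0,0,-4]
    - [0,0,0]
  grip: [0.51,0.51,0.51,0.51,0.51]

```text
t: 4.72
tool_pos: [559.8, -51.0, 312.2]
ee_rot: [0.787, 0.617, -0.0, -0.001]
ft_force: [0.3, -0.2, -0.2]
width: 41.9
grip_force: 0.0
```

Request:
apply_moves:
  dr:
    - [0,0,0]
    - [0,0,0]
    - [0,0,0]
  offset:
    - [0,0,-2]
    - [0,0,-2]
    - [0,0,0]
  grip: [0.51,0.51,0.51]

```text
t: 5.1
tool_pos: [560.2, -51.1, 309.5]
ee_rot: [0.787, 0.617, 0.0, 0.0]
ft_force: [-1.3, 0.4, 4.9]
width: 41.7
grip_force: 2.1
```

Request:
apply_moves:
  dr:
    - [0,0,0]
    - [0,0,0]
    - [0,0,0]
  offset:
    - [0,0,-2]
    - [0,0,-2]
    - [0,0,0]
  grip: [0.51,0.51,0.51]

```text
t: 5.48
tool_pos: [560.2, -51.2, 305.5]
ee_rot: [0.787, 0.617, 0.0, 0.001]
ft_force: [-1.3, 0.0, 7.2]
width: 41.9
grip_force: 3.3
```

Request:
apply_moves:
  dr:
    - [0,0,0]
    - [0,0,0]
  offset:
    - [0,0,-1.2]
    - [0,0,0]
  grip: [0.51,0.51]

```text
t: 5.72
tool_pos: [560.2, -51.2, 304.6]
ee_rot: [0.787, 0.617, 0.0, 0.001]
ft_force: [-1.3, -1.0, 7.9]
width: 42.0
grip_force: 3.6
```

Request:
apply_moves:
  dr:
    - [0,0,0]
    - [0,0,0]
    - [0,0,0]
    - [0,0,0]
    - [0,0,0]
    - [0,0,0]
  offset:
    - [0.95,3.9,0]
    - [0.95,3.9,0]
    - [0.95,3.9,0]
    - [0.95,3.9,0]
    - [0.95,3.9,0]
    - [0,0,0]
  grip: [0.51,0.51,0.51,0.51,0.51,0.51]

```text
t: 6.48
tool_pos: [565.3, -33.5, 305.1]
ee_rot: [0.787, 0.617, -0.001, 0.003]
ft_force: [-1.6, -6.4, 6.9]
width: 41.8
grip_force: 4.3
```

Request:
apply_moves:
  dr:
    - [0,0,0]
    - [0,0,0]
    - [0,0,0]
    - [0,0,0]
  offset:
    - [0.95,3.9,0]
    - [0.95,3.9,0]
    - [0.5,2,0]
    - [0,0,0]
  grip: [0.51,0.51,0.51,0.51]

```text
t: 6.98
tool_pos: [567.6, -23.9, 305.1]
ee_rot: [0.787, 0.617, -0.002, 0.004]
ft_force: [-1.5, -7.0, 7.1]
width: 41.9
grip_force: 4.4
```

```bash
python3 - <<'E'
from fit import *
q=np.load('q.npy'); n,r,c='side',150,230
p=shot(n); im=cv2.resize(p['img'][r:r+120,c:c+150,::-1],None,fx=5,fy=5,interpolation=cv2.INTER_CUBIC)
def dot(X,col): u=(proj(p,X)-[c,r])*5+2; cv2.circle(im,tuple(int(v) for v in u),4,col,1)
for d in(0,20,40): dot(W(q,(25,-20+d,162)),(0,0,255))
cv2.imwrite('pics/side2.png',im); print(manip.state()['tool_pos'])
E
```

```text
[567.64 -23.94 305.09]
```

View pics/side2.png

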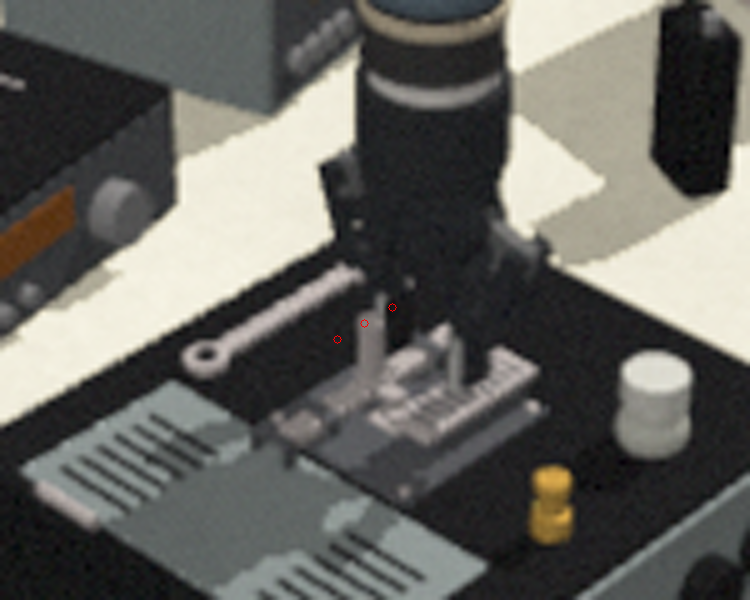

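The knob top is now at (371,315), about 15 mm along, with the finger behind it and the other finger holding the pad down. I continue pushing.

Request:
apply_moves:
  dr:
    - [0,0,0]
    - [0,0,0]
    - [0,0,0]
    - [0,0,0]
    - [0,0,0]
    - [0,0,0]
  offset:
    - [0.95,3.9,0]
    - [0.95,3.9,0]
    - [0.95,3.9,0]
    - [0.95,3.9,0]
    - [0.95,3.9,0]
    - [0,0,0]
  grip: [0.51,0.51,0.51,0.51,0.51,0.51]

```text
t: 7.78
tool_pos: [572.5, -4.2, 305.0]
ee_rot: [0.787, 0.617, -0.001, 0.003]
ft_force: [-1.2, -5.7, 7.1]
width: 41.8
grip_force: 4.3
```

Request:
apply_moves:
  dr:
    - [0,0,0]
    - [0,0,0]
    - [0,0,0]
  offset:
    - [0.35,1.5,0]
    - [0.35,1.5,0]
    - [0,0,0]
  grip: [0.51,0.51,0.51]

```text
t: 8.15
tool_pos: [573.1, -1.5, 305.0]
ee_rot: [0.787, 0.617, -0.001, 0.004]
ft_force: [-0.8, -6.5, 6.6]
width: 41.5
grip_force: 4.6
```

Request:
apply_moves:
  dr:
    - [0,0,0]
    - [0,0,0]
  offset:
    - [0.25,1,0]
    - [0,0,0]
  grip: [0.51,0.51]

```text
t: 8.4
tool_pos: [573.4, -0.6, 305.1]
ee_rot: [0.787, 0.617, -0.002, 0.004]
ft_force: [-1.3, -7.8, 7.6]
width: 42.1
grip_force: 4.7
```

Request:
apply_moves:
  dr:
    - [0,0,0]
    - [0,0,0]
  offset:
    - [0.25,1,0]
    - [0,0,0]
  grip: [0.51,0.51]

```text
t: 8.65
tool_pos: [573.6, 0.2, 305.1]
ee_rot: [0.787, 0.616, -0.002, 0.004]
ft_force: [-1.5, -8.6, 7.3]
width: 41.7
grip_force: 5.1
```

Request:
apply_moves:
  dr:
    - [0,0,0]
    - [0,0,0]
  offset:
    - [0.25,1,0]
    - [0,0,0]
  grip: [0.51,0.51]

```text
t: 8.9
tool_pos: [573.7, 0.6, 305.1]
ee_rot: [0.788, 0.616, -0.003, 0.005]
ft_force: [-2.9, -10.3, 7.5]
width: 41.8
grip_force: 6.1
```

Request:
apply_moves:
  dr:
    - [0,0,0]
    - [0,0,0]
  offset:
    - [0.25,1,0]
    - [0,0,0]
  grip: [0.51,0.51]

```text
t: 9.15
tool_pos: [573.8, 1.0, 305.1]
ee_rot: [0.788, 0.616, -0.003, 0.005]
ft_force: [-3.7, -12.5, 8.3]
width: 41.6
grip_force: 7.1
```

```bash
python3 - <<'E'
from fit import *
q=np.load('q.npy'); n,r,c='side',150,230
p=shot(n); im=cv2.resize(p['img'][r:r+120,c:c+150,::-1],None,fx=5,fy=5,interpolation=cv2.INTER_CUBIC)
def dot(X,col): u=(proj(p,X)-[c,r])*5+2; cv2.circle(im,tuple(int(v) for v in u),4,col,1)
for d in(0,20,40): dot(W(q,(25,-20+d,162)),(0,0,255))
cv2.imwrite('pics/side3.png',im)
E
```

```text
(no output)
```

View pics/side3.png

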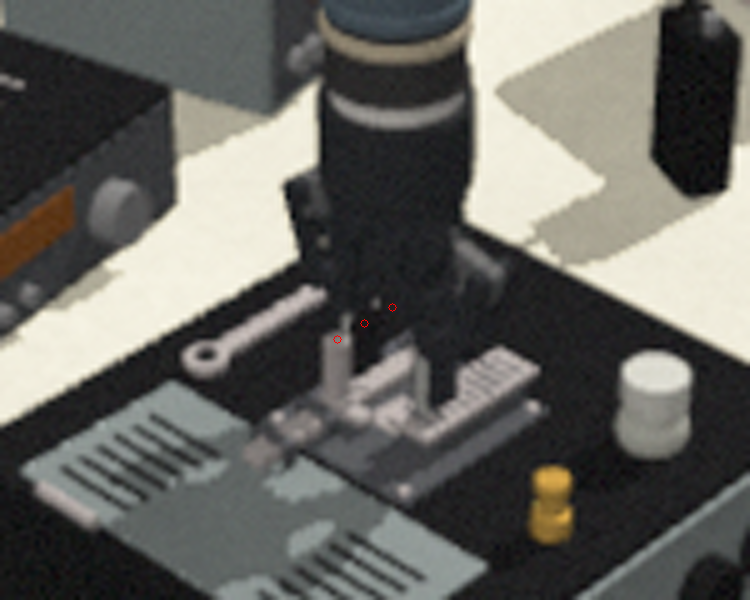

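The knob is at the home mark (338,338) and the push force has risen to about 12 N, so the bolt is against its stop. I'll lift straight off.

Request:
apply_moves:
  dr:
    - [0,0,0]
    - [0,0,0]
    - [0,0,0]
    - [0,0,0]
    - [0,0,0]
    - [0,0,0]
    - [0,0,0]
    - [0,0,0]
  offset:
    - [0,0,3]
    - [0,0,4]
    - [0,0,5]
    - [-1,-4,6]
    - [-1,-4,20]
    - [0,0,30]
    - [0,0,30]
    - [0,0,0]
  grip: [0.51,0.51,0.51,0.51,0.51,0.51,0.51,0.51]

```text
t: 10.2
tool_pos: [572.6, -3.2, 404.5]
ee_rot: [0.787, 0.617, 0.003, 0.002]
ft_force: [-0.6, -0.6, -0.2]
width: 41.7
grip_force: 0.0
```

```bash
python3 - <<'E'
from fit import *
q=np.load('q.npy'); n,r,c='side',150,230
p=shot(n); im=cv2.resize(p['img'][r:r+120,c:c+150,::-1],None,fx=5,fy=5,interpolation=cv2.INTER_CUBIC)
def dot(X,col): u=(proj(p,X)-[c,r])*5+2; cv2.circle(im,tuple(int(v) for v in u),4,col,1)
for d in(0,20,40): dot(W(q,(25,-20+d,162)),(0,0,255))
for x in(-39,-11):
    for y in(-62,22): dot(W(q,(x,y,140)),(0,255,0))
cv2.imwrite('pics/side4.png',im); print(manip.state()['ft_force'])
E
```

```text
[ 1.01  0.1  -0.58]
```

View pics/side4.png

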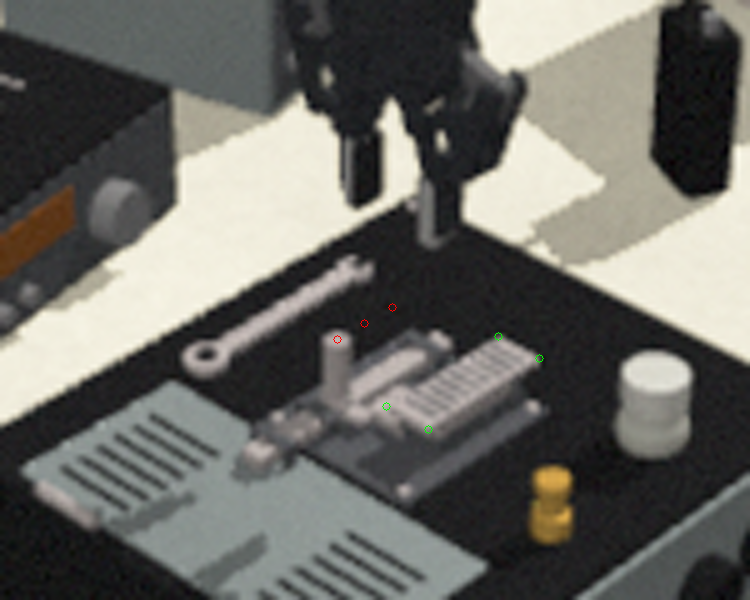

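The knob is at the home mark (337,338) and the arm is clear. I'll check the pad height against the first picture before handing in.

```bash
python3 - <<'E'
from h import *
a=cv2.imread('pics/side0.png'); p=shot('side'); b=p['img'][:,:,::-1].copy()
# pad's front-right part: patch round crop (430..545,335..440)/5+offset
r0,r1,c0,c1=216,240,314,340
t=b[r0:r1,c0:c1]; f=4
A=cv2.resize(a[r0-8:r1+8,c0-8:c1+8],None,fx=f,fy=f,interpolation=cv2.INTER_CUBIC); T=cv2.resize(t,None,fx=f,fy=f,interpolation=cv2.INTER_CUBIC)
_,v,_,l=cv2.minMaxLoc(cv2.matchTemplate(A,T,cv2.TM_CCOEFF_NORMED)); print('shift px',8-l[0]/f,8-l[1]/f,v)
print('8 mm =',proj(p,[545,-16,132])-proj(p,[545,-16,140]), manip.state()['t'])
E
```

```text
shift px -0.25 0.0 0.9240909814834595
8 mm = [-0.05656996  2.57208105] 10.3
```

The pad has not shifted vertically from its starting position, so the catch is up.

```bash
python3 -c "
from plant import manip; print(manip.hand_in())"
```

```text
the job is handed in; nothing more can be done
None
```

The job is handed in: the pictures show the bolt home and the catch back up behind it, and the arm was clear of everything. `hand_in()` gave no verdict.

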